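# Find the loose post in the cutter box by feel

## Robot

A 7-joint arm with a two-finger parallel gripper is mounted at the origin on a cart in front of the work surface, level with it; the furniture and walls round the work are solid. World frame = base frame: x ahead of the robot, y to its left, z up, the work surface at z = 0. Lengths are in mm, angles in rad, forces in N, time in s.
With the tool pointing down it reaches from about 425 to 875 mm from the base axis. Payload 4.7 kg.
Tool frame: the origin (TCP) lies on the centre line of the jaws, within the pads' length; the fingertips stand 17 mm ahead of it and the grasp point (between the pads) lies 2 mm behind it; z points along the fingers, y is the direction in which the jaws open and shut (so a half turn about z gives the same grasp; the last joint's range is limited). The gripper opens to 85 mm and grips with 20 to 120 N. Pads are 22 mm wide; open, the fingers measure 114 mm over their backs; the gripper's body (76 mm by 85 mm) begins 54 mm behind the grasp point. The pads swing forward as they close: fully open they stand 13 mm farther back than shut.
Start: joints at [-1.227, 0.321, -0.07, 1.45, 0.023, 1.371, -0.057], TCP at [210.531, 614.979, 248.349] pointing down, gripper open.
Joint ranges: [-2.86, 2.86], [-0.3, 2.09], [-1.38, 1.24], [0.06, 2.45], [-1.56, 4.7], [0.09, 2.05], [-2.69, 2.69]. Speed limits (rad/s): [2.57, 2.57, 3.14, 3.14, 3.14, 3.14, 3.14].

## Interface

Orientations are given as a rotation vector (axis times angle).
In Python, from cell import * gives the robot as it stands.
- The arm moves only by the shell command python3 -m jog 'ROWS' [FORCE]. ROWS is JSON, a list of rows, each an object with "gripper": the finger opening in m, from 0 to 0.0854; "slide": the shift along the tool's x, y, z in m, a list of three; "angular": the turn, a rotation vector about the tool's x, y, z in rad, a list of three. In form: [{"gripper": gripper, "slide": [tx, ty, tz], "angular": [rx, ry, rz]}, ...]. A call has 1 to 20 rows; each row shifts and turns the pose as measured when the row begins, along the tool's axes as they then stand; what a row does not reach is not made up. A row lasts 1/12 s, in which the tool goes at most 41.7 mm and 7.16 degrees, less where a joint would pass 70% of its speed; a pose out of reach is approached as far as the arm can. A call with a gripper value outside its range is refused whole. The fingers move at their own pace and stop on an object; FORCE is the grip in N (left out, the last holds). Time passes only in rows, so rows that do not move let the fingers close. It gives the time, the measured TCP pose, the force and the opening at its end, in the units of the state.
- get_obs(): the state, without advancing time (a new reading comes with each control period).
- grab_frame(name): name is "scene" or "top"; returns (picture, depth): 400x640x3 uint8, red, green, blue; 400x640 float32, mm along the optical axis (not along the pixel's ray), 0 where there is no reading.
- camera_info(name): a dict with "fovy" (degrees; the focal length in pixels is half the picture's height over the tangent of half this angle, whatever the lens; pixels are square), "cx", "cy" (the principal point, pixels), "R" (3x3) and "t" (3): a world point X has camera coordinates R X + t. Camera axes: x right, y down, z forward; pixel columns grow to the right and rows downward; lengths in mm; the calibration is good to about 2 mm. A picture is of the moment at which its call begins. camera_info takes no time and is no camera call.
- job_done(): hands the job in, once; it reports no verdict.
The state is a dict: "t": time; "qpos": joint angles; "qd": joint speeds; "joint_efforts": joint torques, N m; "tcp_pos": TCP position; "tcp_rot": TCP orientation; "contact_force": force on the tool from outside, world axes, zero at the start; "moment": the same for the moment, N m; "width": opening from 0.0 (shut) to 1.0 (fully open).
Only numpy, scipy, OpenCV 4.12 (cv2) and the standard library are available. Lean on these libraries where they do the work, as an engineer would, in place of code of your own. Each camera call takes 0.05 s, during which the arm holds its last target.

## Task

One of the five metal posts on the floor of the grey cutter box has come unglued; it still stands among the others and looks just like them. Feel the posts to find the loose one, take it out of the box and stand it upright on the notepad, its whole foot on the cover, so that it can be reported. Do not shift the cup, jar, tape roll and shaker standing about.

Things in the scene. Friction and masses are not known exactly. Their poses are not given: they have to be found in the camera images.
- cutter_box: open, opaque grey plastic box fixed to the table, 220 mm (its x) by 300 mm (its y) outside, 55 mm high, walls and floor 5 mm thick, with a rounded rim 8 mm thick. Origin at the centre of its underside, z up.
- post_a_mid (a point): one of the five identical metal posts standing on the floor of the box: a round stem 22 mm across on a round foot 36 mm across and 5 mm high, 40 mm high in all. The point is on its axis, half-way up (20 mm above its underside); z along the stem, up as it stands. Four of the five are fixed rigidly to the floor; one (any of them) only stands there, weighs about 60 g and can be moved freely; it looks the same. Posts stand at least 70 mm apart, centre to centre.
- post_b_mid (a point): one of the five identical metal posts standing on the floor of the box: a round stem 22 mm across on a round foot 36 mm across and 5 mm high, 40 mm high in all. The point is on its axis, half-way up (20 mm above its underside); z along the stem, up as it stands. Four of the five are fixed rigidly to the floor; one (any of them) only stands there, weighs about 60 g and can be moved freely; it looks the same. Posts stand at least 70 mm apart, centre to centre.
- post_c_mid (a point): one of the five identical metal posts standing on the floor of the box: a round stem 22 mm across on a round foot 36 mm across and 5 mm high, 40 mm high in all. The point is on its axis, half-way up (20 mm above its underside); z along the stem, up as it stands. Four of the five are fixed rigidly to the floor; one (any of them) only stands there, weighs about 60 g and can be moved freely; it looks the same. Posts stand at least 70 mm apart, centre to centre.
- post_d_mid (a point): one of the five identical metal posts standing on the floor of the box: a round stem 22 mm across on a round foot 36 mm across and 5 mm high, 40 mm high in all. The point is on its axis, half-way up (20 mm above its underside); z along the stem, up as it stands. Four of the five are fixed rigidly to the floor; one (any of them) only stands there, weighs about 60 g and can be moved freely; it looks the same. Posts stand at least 70 mm apart, centre to centre.
- post_e_mid (a point): one of the five identical metal posts standing on the floor of the box: a round stem 22 mm across on a round foot 36 mm across and 5 mm high, 40 mm high in all. The point is on its axis, half-way up (20 mm above its underside); z along the stem, up as it stands. Four of the five are fixed rigidly to the floor; one (any of them) only stands there, weighs about 60 g and can be moved freely; it looks the same. Posts stand at least 70 mm apart, centre to centre.
- notepad: loose, closed notepad with a plain cover lying flat on the table to the left of the box, 150 mm (its x) by 103 mm (its y), 12 mm thick, 0.15 kg. Origin at the centre of its underside, z up.
- portion_cup: bystander, loose: small lidded paper-brown portion cup, 56 mm across, 32 mm high, beyond the notepad, behind it as the robot sees it. Origin at the centre of its underside.
- jar: bystander, loose: dark-capped cylindrical jar, 45 mm across, 119 mm high, to the left of the notepad. Origin at the centre of its underside.
- masking_tape: bystander, loose: roll of masking tape lying flat, 96 mm across, 25 mm high, to the right of the box. Origin at the centre of its underside.
- flour_shaker: bystander, loose: grey flour shaker, 67 mm across, 110 mm high, to the right of the box, farther away than the tape. Origin at the centre of its underside.

How it is judged (in metres and radians):
On the way:
1. a post has been lifted over the rim of the box (height (world z) of any of post_a_mid, post_b_mid, post_c_mid, post_d_mid, post_e_mid above 0.07 m), for 0.1 s.
At the end, for the whole second after the job is handed in: The loose post stands on the notepad's cover, upright within 0.15 rad, released and at rest, its axis at most 60 mm (along the pad's length) and 36 mm (across it) from the pad's centre, so that its foot does not overhang by more than about 3 mm (((x of post_a_mid in the frame of notepad between -0.06 and 0.06 m and y of post_a_mid in the frame of notepad between -0.036 and 0.036 m and z of post_a_mid in the frame of notepad between 0.026 and 0.038 m and angle between post_a_mid's own z axis and vertical below 0.15 rad and linear speed of post_a below 0.02 m/s) or (x of post_b_mid in the frame of notepad between -0.06 and 0.06 m and y of post_b_mid in the frame of notepad between -0.036 and 0.036 m and z of post_b_mid in the frame of notepad between 0.026 and 0.038 m and angle between post_b_mid's own z axis and vertical below 0.15 rad and linear speed of post_b below 0.02 m/s) or (x of post_c_mid in the frame of notepad between -0.06 and 0.06 m and y of post_c_mid in the frame of notepad between -0.036 and 0.036 m and z of post_c_mid in the frame of notepad between 0.026 and 0.038 m and angle between post_c_mid's own z axis and vertical below 0.15 rad and linear speed of post_c below 0.02 m/s) or (x of post_d_mid in the frame of notepad between -0.06 and 0.06 m and y of post_d_mid in the frame of notepad between -0.036 and 0.036 m and z of post_d_mid in the frame of notepad between 0.026 and 0.038 m and angle between post_d_mid's own z axis and vertical below 0.15 rad and linear speed of post_d below 0.02 m/s) or (x of post_e_mid in the frame of notepad between -0.06 and 0.06 m and y of post_e_mid in the frame of notepad between -0.036 and 0.036 m and z of post_e_mid in the frame of notepad between 0.026 and 0.038 m and angle between post_e_mid's own z axis and vertical below 0.15 rad and linear speed of post_e below 0.02 m/s))); the robot touches nothing.
It fails at once if a bystander (portion cup, jar, masking tape, flour shaker) is moved more than 25 mm (distance of any of portion_cup, jar, masking_tape, flour_shaker from where it was at the start of the episode above 0.025 m).
It also fails if it takes over 69 s, if anything falls off the work surface, if the arm or the gripper's body presses on something with over 40 N, if the wrist force passes 120 N, or if a joint passes its speed limit or range.

## Working session

There is one attempt and no reset: what is moved stays moved. The work goes in short steps, Python scripts to look and compute and a shell command to move; the robot and the scene stay as the last step left them, time stands still between calls to the robot, and variables do not carry over. Pictures are saved under pics/ and viewed, and the job is handed in when it is done.

```bash
mkdir -p pics; ls; python3 - <<'E'
from cell import *
import cv2,numpy as np
print(get_obs())
for n in ("scene","top"):
    p,d=grab_frame(n); cv2.imwrite(f"pics/{n}0.png",p[:,:,::-1]); np.savez(f"pics/{n}0.npz",p=p,d=d)
    print(n,camera_info(n))
E
```

```text
pics
{'t': 0.0, 'qpos': array([-1.22691157,  0.32180953, -0.07007069,  1.45168026,  0.02261794,
        1.37078716, -0.05689359]), 'qd': array([-1.48193342e-03,  3.99594442e-04, -9.26239358e-05,  9.21481660e-04,
       -2.54485667e-04,  3.97478582e-04,  6.95645215e-04]), 'joint_efforts': array([ 7.98724909e-05, -4.93588114e+01, -3.82080199e-01, -3.14330935e+01,
        1.29916784e-02,  1.17583293e-02, -1.39571938e-05]), 'tcp_pos': array([210.39121522, 614.47589482, 247.22946256]), 'tcp_rot': array([-5.15606269e-01, -3.09879637e+00,  2.96533917e-03]), 'contact_force': array([ 0.31848919, -0.10857863, -0.35763282]), 'moment': array([0.00989699, 0.03388829, 0.02596894]), 'width': 1.001275278627309}
scene {'fovy': 46.851609881906526, 'cx': 315.0596684465551, 'cy': 202.66646611621536, 'R': array([[-0.53949362, -0.84185499, -0.01506033],
       [-0.49304654,  0.33036166, -0.80483929],
       [ 0.68253333, -0.42678021, -0.5933017 ]]), 't': array([ 307.72840407,  270.19429869, 1259.99276792])}
top {'fovy': 54.924831604085135, 'cx': 321.0318444951963, 'cy': 206.0705396684458, 'R': array([[-0.02980992, -0.99944845,  0.01463433],
       [-0.98106242,  0.02645199, -0.19187711],
       [ 0.19138417, -0.02007703, -0.98130985]]), 't': array([  25.34439647,  536.15564054, 1199.09534422])}
```

View pics/scene0.png

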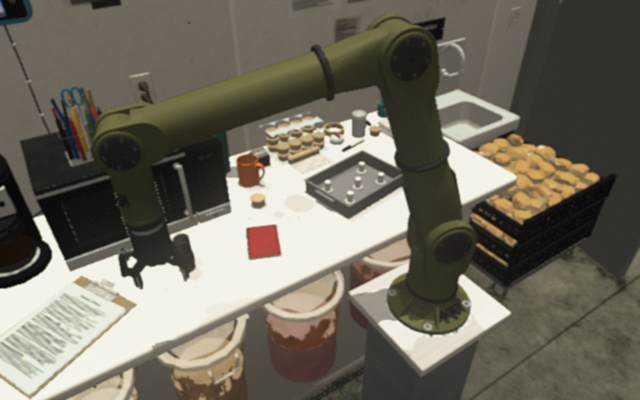

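View pics/top0.png

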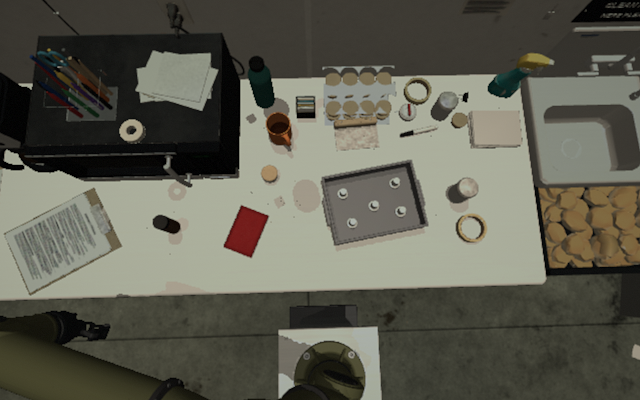

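The top view shows five bright post tops in the grey box at about (342,194), (394,183), (374,205), (401,211) and (352,223). The red notepad is centred near (246,231), the jar is at (166,225) and the cup at (270,173). Next I'll measure them.

```bash
cat > h.py <<'E'
from cell import *
import cv2,numpy as np
def K(n):
    c=camera_info(n); f=200/np.tan(np.radians(c['fovy']/2)); return c,f
def ray(n,u,v,z):
    c,f=K(n); R=np.array(c['R']);t=np.array(c['t'])
    o=-R.T@t; d=R.T@np.array([(u-c['cx'])/f,(v-c['cy'])/f,1]); return o+d*(z-o[2])/d[2]
def proj(n,X):
    c,f=K(n); q=np.array(c['R'])@X+c['t']; return q[0]/q[2]*f+c['cx'],q[1]/q[2]*f+c['cy']
E
python3 - <<'E'
from h import *
p=np.load('pics/top0.npz')['p']; d=np.load('pics/top0.npz')['d']
hsv=cv2.cvtColor(p,cv2.COLOR_RGB2HSV)
m=((hsv[...,2]>140)).astype(np.uint8); b=np.zeros_like(m); b[170:235,328:420]=1
n,l,s,c=cv2.connectedComponentsWithStats(m*b)
for i in range(1,n):
    if s[i,4]>5: print(s[i],c[i].round(1),ray('top',*c[i],45).round(1), [ [round(float(x),1) for x in proj('scene',ray('top',*c[i],45))]])
r=((hsv[...,1]>150)&((hsv[...,0]<8)|(hsv[...,0]>172))&(hsv[...,2]>60)).astype(np.uint8); r[:, :215]=0; r[:,280:]=0; r[:200]=0;r[270:]=0
cs=max(cv2.findContours(r,0,2)[0],key=cv2.contourArea); q=cv2.minAreaRect(cs);print(q)
B=np.array([ray('top',*k,12) for k in cv2.boxPoints(q)]); print(B.round(1),B.mean(0).round(1),np.linalg.norm(np.diff(B,axis=0),axis=1))
mm=cv2.moments(r,True);print(ray('top',mm['m10']/mm['m00'],mm['m01']/mm['m00'],12))
for k in [(166,225),(270,173),(472,228),(466,190)]: print(k,ray('top',*k,0).round())
big=cv2.resize(p[140:280,210:500],None,fx=2.7,fy=2.7,interpolation=cv2.INTER_CUBIC);cv2.imwrite('pics/zoom0.png',big[:,:,::-1])
E
```

```text
[328 170  27   6  85] [337.5 171.4] [654.  -48.4  45. ] [[313.7, 174.3]]
[415 170   5  12  43] [417.4 174.2] [ 637.5 -314.6   45. ] [[373.4, 155.5]]
[389 177  11  11  61] [394.8 181.8] [ 613.3 -237.3   45. ] [[361.4, 164.0]]
[337 188  11  11  61] [342.5 192.5] [581.5 -62.   45. ] [[327.7, 182.3]]
[369 201  10  10  60] [373.8 204.9] [ 537.2 -163.2   45. ] [[357.8, 179.2]]
[396 206  10  11  59] [400.9 210.5] [ 516.  -250.8   45. ] [[380.5, 174.5]]
[347 218  10  10  67] [351.7 222.1] [482.3 -88.   45. ] [[349.9, 193.2]]
[328 227   4   8  23] [329.  231.1] [455.  -13.4  45. ] [[336.8, 204.2]]
[392 229  28   6  94] [409.3 232.4] [ 443.4 -273.    45. ] [[398.2, 181.8]]
((245.7716827392578, 230.90341186523438), (29.116735458374023, 45.05655288696289), 22.932100296020508)
[[419.8 332.5  12. ]
 [557.  276.5  12. ]
 [516.1 187.1  12. ]
 [380.3 244.7  12. ]] [468.3 260.2  12. ] [148.18250681  98.37977524 147.42858578]
[467.34386739 260.59880272  12.        ]
(166, 225) [496. 528.   0.]
(270, 173) [667. 181.   0.]
(472, 228) [ 458. -497.    0.]
(466, 190) [ 590. -490.    0.]
```

View pics/zoom0.png

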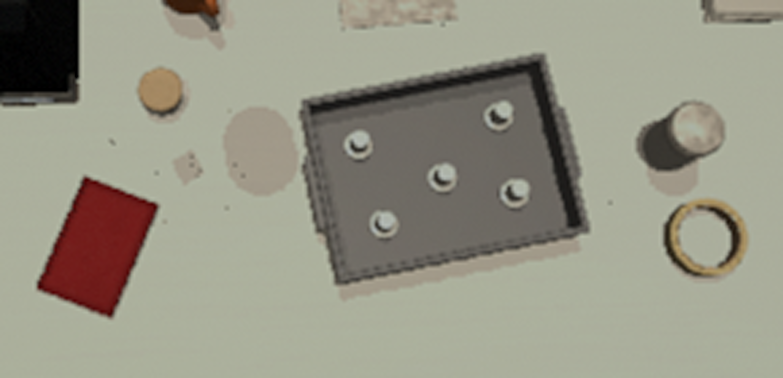

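```bash
python3 - <<'E'
from h import *
for cam in ('top','scene'):
    d=np.load(f'pics/{cam}0.npz')['d']; c,f=K(cam)
    v,u=np.mgrid[:400,:640]; P=np.stack([(u-c['cx'])/f*d,(v-c['cy'])/f*d,d],-1)
    W=(P-c['t'])@np.array(c['R'])
    z=W[...,2]; print(cam,[round(float(z[a]),1) for a in ([(205,374),(204,362),(231,246),(260,420)] if cam=='top' else [(240,263)])])
    m=((z>34)&(z<52)&(W[...,0]>440)&(W[...,0]<650)&(W[...,1]<-35)&(W[...,1]>-290)).astype(np.uint8)
    n,l,s,cc=cv2.connectedComponentsWithStats(m,connectivity=8)
    for i in range(1,n):
        if s[i,4]>6 and s[i,4]<120: print(s[i,4],cc[i].round(1),W[l==i].mean(0).round(1),ray(cam,*cc[i],45 if cam=="top" else 42).round(1))
    m=((z>80)&(z<130)).astype(np.uint8)
    for nm,(x,y) in dict(jar=(480,510),shaker=(570,-470)).items():
        k=(z>60)&(z<140)&(np.hypot(W[...,0]-x,W[...,1]-y)<70); print(nm,k.sum(),W[k].mean(0).round(),z[k].max() if k.any() else 0)
    k=(z>10)&(z<45)&(np.hypot(W[...,0]-660,W[...,1]-180)<50); print('cup',W[k].mean(0).round())
    # rim
    k=(z>50)&(z<60)&(W[...,0]>380)&(W[...,0]<680)&(W[...,1]<10)&(W[...,1]>-350)
    r=cv2.minAreaRect(W[k][:,:2].astype(np.float32)); print('box',r)
E
```

```text
top [44.3, 6.5, 11.3, -2.1]
12 [360.  172.9] [ 647.4 -123.3   43.2] [ 646.9 -123.1   45. ]
36 [344.2 175.9] [638.3 -70.3  43.7] [637.9 -70.2  45. ]
39 [396.3 180.9] [ 616.5 -242.6   43.8] [ 616.2 -242.4   45. ]
33 [343.5 191.6] [584.8 -65.5  44. ] [584.5 -65.4  45. ]
39 [375. 204.] [ 540.3 -167.4   43.8] [ 540.  -167.2   45. ]
39 [402.6 210. ] [ 518.  -256.7   43.4] [ 517.7 -256.4   45. ]
38 [352.9 221.6] [484.2 -92.1  43.7] [484. -92.  45.]
jar 275 [485. 495. 107.] 123.91157284305451
shaker 419 [ 571. -450.  100.] 115.4238527023241
cup [658. 179.  31.]
box ((548.484130859375, -167.7240447998047), (228.15328979492188, 314.5035095214844), 9.819990158081055)
scene [7.8]
30 [361.7 164.2] [ 614.4 -239.8   42.7] [ 615.4 -240.5   42. ]
75 [323.1 173.5] [641.3 -81.9  43.1] [642.8 -82.6  42. ]
30 [381.1 174.6] [ 516.5 -254.5   42.8] [ 517.4 -255.4   42. ]
34 [357.9 179.5] [ 539.3 -165.2   42. ] [ 539.3 -165.3   42. ]
62 [389.5 184.8] [ 450.  -238.7   41.4] [ 449.3 -237.8   42. ]
33 [327.6 182.6] [582.5 -62.   43.1] [583.9 -62.9  42. ]
33 [350.4 193.5] [481.  -88.9  44.3] [483.5 -90.8  42. ]
jar 145 [486. 505. 109.] 124.07353268000061
shaker 0 [nan nan nan] 0
cup [653. 183.  29.]
box ((547.2140502929688, -158.304931640625), (232.3731231689453, 320.5841064453125), 9.141940116882324)<stdin>:13: RuntimeWarning: Mean of empty slice.
  ret = um.true_divide(
```

Post tops, averaged over both views in mm: A(615,-241), B(584,-64), C(540,-166), D(517,-256) and E(484,-91). The pad centre is about (467,260). First I'll square the tool to the world axes.

```bash
python3 -m jog '[{"gripper":0.05,"slide":[0,0,0],"angular":[0,0,-0.12]},{"gripper":0.05,"slide":[0,0,0],"angular":[0,0,-0.12]},{"gripper":0.05,"slide":[0,0,0],"angular":[0,0,-0.1]},{"gripper":0.05,"slide":[0,0,0],"angular":[0,0,0]}]' 20
```

```text
t: 0.43
tcp_pos: [210.0, 613.4, 244.6]
tcp_rot: [0.04, -3.139, 0.01]
contact_force: [0.0, 0.8, 0.5]
width: 0.586
```

```bash
python3 -m jog '[{"gripper":0.05,"slide":[-0.019,-0.034,0],"angular":[0,0,0]},{"gripper":0.05,"slide":[-0.019,-0.034,0],"angular":[0,0,0]},{"gripper":0.05,"slide":[-0.019,-0.034,0],"angular":[0,0,0]},{"gripper":0.05,"slide":[-0.019,-0.034,0],"angular":[0,0,0]},{"gripper":0.05,"slide":[-0.019,-0.034,0],"angular":[0,0,0]},{"gripper":0.05,"slide":[-0.019,-0.034,0],"angular":[0,0,0]},{"gripper":0.05,"slide":[-0.019,-0.034,0],"angular":[0,0,0]},{"gripper":0.05,"slide":[-0.019,-0.034,0],"angular":[0,0,0]},{"gripper":0.05,"slide":[-0.019,-0.034,0],"angular":[0,0,0]},{"gripper":0.05,"slide":[-0.019,-0.034,0],"angular":[0,0,0]},{"gripper":0.05,"slide":[-0.019,-0.034,0],"angular":[0,0,0]},{"gripper":0.05,"slide":[-0.019,-0.034,0],"angular":[0,0,0]},{"gripper":0.05,"slide":[-0.019,-0.034,0],"angular":[0,0,0]},{"gripper":0.05,"slide":[-0.019,-0.034,0],"angular":[0,0,0]},{"gripper":0.05,"slide":[-0.019,-0.034,0],"angular":[0,0,0]},{"gripper":0.05,"slide":[-0.019,-0.034,0],"angular":[0,0,0]}]'
```

```text
t: 1.77
tcp_pos: [521.4, 54.4, 239.1]
tcp_rot: [-0.009, -3.131, 0.005]
contact_force: [1.3, 0.3, 0.2]
width: 0.588
```

```bash
python3 -m jog '[{"gripper":0.05,"slide":[-0.015,-0.029,0.02],"angular":[0,0,0]},{"gripper":0.05,"slide":[-0.015,-0.029,0.02],"angular":[0,0,0]},{"gripper":0.05,"slide":[-0.015,-0.029,0.02],"angular":[0,0,0]},{"gripper":0.05,"slide":[-0.015,-0.029,0.02],"angular":[0,0,0]},{"gripper":0.05,"slide":[0,0,0.03],"angular":[0,0,0]},{"gripper":0.05,"slide":[0,0,0.03],"angular":[0,0,0]},{"gripper":0.05,"slide":[0,0,0],"angular":[0,0,0]}]'
```

```text
t: 2.35
tcp_pos: [585.2, -83.3, 96.7]
tcp_rot: [-0.071, -3.141, 0.014]
contact_force: [-1.9, 1.4, -0.4]
width: 0.589
```

```bash
python3 -m jog '[{"gripper":0.05,"slide":[0,0.019,0],"angular":[0,0,-0.04]},{"gripper":0.05,"slide":[0,0,0],"angular":[0,0,0]},{"gripper":0.05,"slide":[0,0,0],"angular":[0,0,0]}]'
```

```text
t: 2.6
tcp_pos: [585.5, -63.1, 97.2]
tcp_rot: [-0.013, -3.139, 0.015]
contact_force: [-0.4, -0.8, 0.3]
width: 0.589
```

Now centred over B, so I'll descend, close and lift a little.

```bash
python3 -m jog '[{"gripper":0.05,"slide":[0,0,0.025],"angular":[0,0,0]},{"gripper":0.05,"slide":[0,0,0.025],"angular":[0,0,0]},{"gripper":0.05,"slide":[0,0,0.008],"angular":[0,0,0]},{"gripper":0.05,"slide":[0,0,0],"angular":[0,0,0]}]'; python3 - <<'E'
from h import *
p,d=grab_frame('top');cv2.imwrite('pics/b1.png',cv2.resize(p[140:280,250:480],None,fx=3,fy=3)[:,:,::-1])
p,d=grab_frame('scene');cv2.imwrite('pics/b2.png',cv2.resize(p[100:260,260:460],None,fx=3.5,fy=3.5)[:,:,::-1])
print(get_obs()['tcp_pos'],get_obs()['contact_force'])
E
```

```text
t: 2.93
tcp_pos: [591.6, -57.8, 46.2]
tcp_rot: [0.005, 3.131, -0.008]
contact_force: [0.2, -0.1, -0.2]
width: 0.582
[592.61889173 -58.15356563  47.59570538] [-0.1193629   0.43553802  0.82251513]
```

View pics/b2.png

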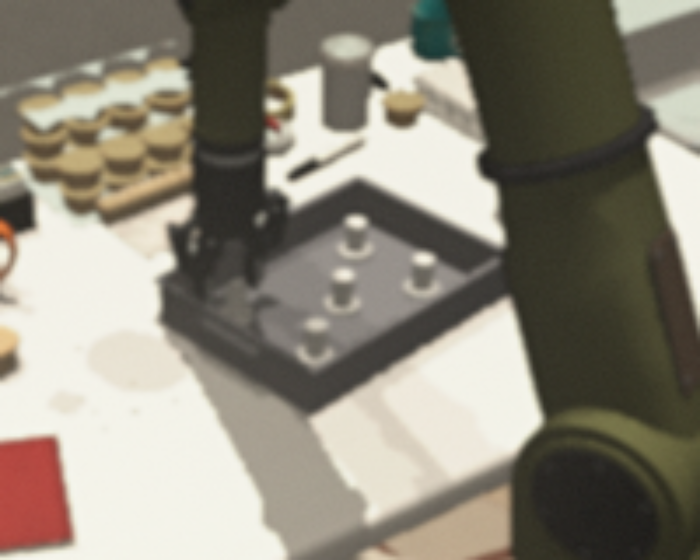

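The gripper straddles B at zoom (235,295) and nothing has been touched. The tool drifted by +8/+5 mm during the descent, so I'll correct that and go down.

```bash
python3 -m jog '[{"gripper":0.05,"slide":[0.008,-0.005,0.004],"angular":[0,0,0]},{"gripper":0.05,"slide":[0,0,0.008],"angular":[0,0,0]},{"gripper":0.05,"slide":[0,0,0],"angular":[0,0,0]}]'
```

```text
t: 3.28
tcp_pos: [586.7, -63.6, 38.9]
tcp_rot: [0.005, 3.122, -0.007]
contact_force: [-0.7, 0.5, -0.3]
width: 0.585
```

```bash
python3 -m jog '[{"gripper":0.015,"slide":[0.002,0,0.005],"angular":[0,0,0]},{"gripper":0.015,"slide":[0,0,0],"angular":[0,0,0]},{"gripper":0.015,"slide":[0,0,0],"angular":[0,0,0]},{"gripper":0.015,"slide":[0,0,0],"angular":[0,0,0]},{"gripper":0.015,"slide":[0,0,0],"angular":[0,0,0]}]' 20;  python3 -m jog '[{"gripper":0.015,"slide":[0,0,-0.006],"angular":[0,0,0]},{"gripper":0.015,"slide":[0,0,-0.006],"angular":[0,0,0]}]' 20
```

```text
t: 3.7
tcp_pos: [585.1, -63.4, 34.7]
tcp_rot: [0.007, 3.12, -0.005]
contact_force: [-0.6, -0.4, -0.7]
width: 0.247
t: 3.87
tcp_pos: [582.6, -63.4, 40.1]
tcp_rot: [0.007, 3.124, -0.01]
contact_force: [11.3, -1.7, -28.2]
width: 0.244
```

B is fixed: 28 N of downward pull and it did not rise. Next is C.

```bash
python3 -m jog '[{"gripper":0.05,"slide":[0,0,0],"angular":[0,0,0]},{"gripper":0.05,"slide":[0,0,0],"angular":[0,0,0]},{"gripper":0.05,"slide":[0,0,-0.02],"angular":[0,0,0]},{"gripper":0.05,"slide":[0,0,-0.02],"angular":[0,0,0]},{"gripper":0.05,"slide":[0.014,-0.033,0],"angular":[0,0,0]},{"gripper":0.05,"slide":[0.014,-0.033,0],"angular":[0,0,0]},{"gripper":0.05,"slide":[0.014,-0.033,0],"angular":[0,0,0]},{"gripper":0.05,"slide":[0,0,0],"angular":[0,0,0]},{"gripper":0.05,"slide":[0,0,0],"angular":[0,0,0]}]' 20
```

```text
t: 4.62
tcp_pos: [540.0, -164.9, 84.4]
tcp_rot: [-0.002, 3.121, -0.013]
contact_force: [0.8, -0.6, 1.0]
width: 0.582
```

```bash
python3 -m jog '[{"gripper":0.05,"slide":[0.001,0,0.016],"angular":[0,0,0]},{"gripper":0.05,"slide":[0.001,-0.001,0.016],"angular":[0,0,0]},{"gripper":0.05,"slide":[0.001,0,0.012],"angular":[0,0,0]},{"gripper":0.05,"slide":[0.001,0,0.004],"angular":[0,0,0]},{"gripper":0.05,"slide":[0,0,0],"angular":[0,0,0]}]' 20
```

```text
t: 5.03
tcp_pos: [539.4, -167.3, 37.7]
tcp_rot: [0.0, 3.116, -0.014]
contact_force: [-0.0, 0.4, 1.0]
width: 0.583
```

```bash
python3 -m jog '[{"gripper":0.015,"slide":[0,0,0.003],"angular":[0,0,0]},{"gripper":0.015,"slide":[0,0,0],"angular":[0,0,0]},{"gripper":0.015,"slide":[0,0,0],"angular":[0,0,0]},{"gripper":0.015,"slide":[0,0,0],"angular":[0,0,0]},{"gripper":0.015,"slide":[0,0,0],"angular":[0,0,0]}]' 20;  python3 -m jog '[{"gripper":0.015,"slide":[0,0,-0.006],"angular":[0,0,0]},{"gripper":0.015,"slide":[0,0,-0.006],"angular":[0,0,0]}]' 20
```

```text
t: 5.45
tcp_pos: [541.1, -165.9, 35.8]
tcp_rot: [-0.004, 3.114, -0.014]
contact_force: [-0.4, 0.4, -1.4]
width: 0.245
t: 5.62
tcp_pos: [540.0, -165.5, 47.8]
tcp_rot: [-0.004, 3.116, -0.013]
contact_force: [-0.0, 0.3, -0.4]
width: 0.245
```

C came up freely with no force, so it is the loose one. I'll firm up the grip and lift it clear of the rim.

```bash
python3 -m jog '[{"gripper":0.015,"slide":[0,0,0],"angular":[0,0,0]},{"gripper":0.015,"slide":[0,0,-0.015],"angular":[0,0,0]},{"gripper":0.015,"slide":[0,0,-0.025],"angular":[0,0,0]},{"gripper":0.015,"slide":[0,0,-0.025],"angular":[0,0,0]},{"gripper":0.015,"slide":[0,0,-0.025],"angular":[0,0,0]},{"gripper":0.015,"slide":[0,0,-0.01],"angular":[0,0,0]},{"gripper":0.015,"slide":[0,0,0],"angular":[0,0,0]}]' 40; python3 - <<'E'
from h import *
p,d=grab_frame('scene');cv2.imwrite('pics/c2.png',cv2.resize(p[100:260,260:460],None,fx=3.5,fy=3.5)[:,:,::-1])
E
```

```text
t: 6.2
tcp_pos: [537.1, -164.9, 154.1]
tcp_rot: [-0.003, 3.115, -0.013]
contact_force: [0.9, -0.7, -0.3]
width: 0.24
```

View pics/c2.png

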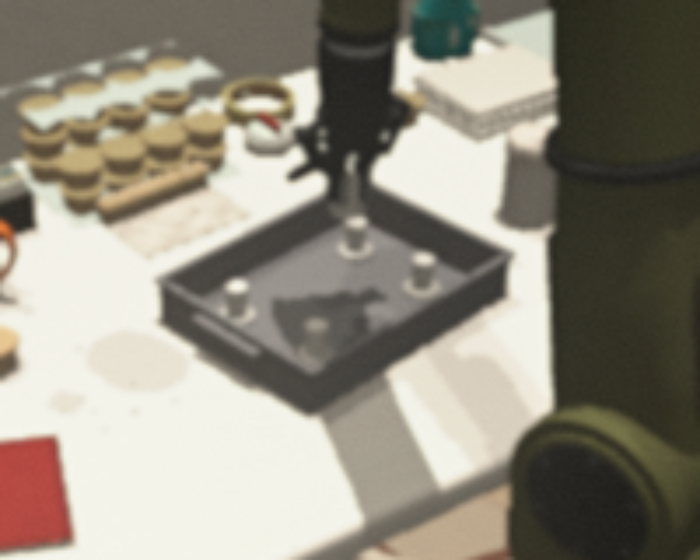

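The post hangs upright in the jaws at zoom (350,190), and the other four still stand in the box. Now I'll carry it to the pad.

```bash
python3 -m jog '[{"gripper":0.015,"slide":[0.003,0.015,0],"angular":[0,0,0]},{"gripper":0.015,"slide":[0.005,0.025,0],"angular":[0,0,0]},{"gripper":0.015,"slide":[0.006,0.034,0],"angular":[0,0,0]},{"gripper":0.015,"slide":[0.006,0.034,0],"angular":[0,0,0]},{"gripper":0.015,"slide":[0.006,0.034,0],"angular":[0,0,0]},{"gripper":0.015,"slide":[0.006,0.034,0],"angular":[0,0,0]},{"gripper":0.015,"slide":[0.006,0.034,0],"angular":[0,0,0]},{"gripper":0.015,"slide":[0.006,0.034,0],"angular":[0,0,0]},{"gripper":0.015,"slide":[0.006,0.034,0],"angular":[0,0,0]},{"gripper":0.015,"slide":[0.006,0.034,0],"angular":[0,0,0]},{"gripper":0.015,"slide":[0.006,0.034,0],"angular":[0,0,0]},{"gripper":0.015,"slide":[0.004,0.025,0],"angular":[0,0,0]},{"gripper":0.015,"slide":[0.002,0.015,0],"angular":[0,0,0]},{"gripper":0.015,"slide":[0,0,0],"angular":[0,0,0]},{"gripper":0.015,"slide":[0,0,0],"angular":[0,0,0]}]' 40
```

```text
t: 7.5
tcp_pos: [452.1, 233.8, 121.0]
tcp_rot: [-0.003, -3.137, 0.033]
contact_force: [0.7, -0.3, -1.1]
width: 0.24
```

```bash
python3 -m jog '[{"gripper":0.015,"slide":[-0.015,0.026,0],"angular":[0,0,0]},{"gripper":0.015,"slide":[0,0,0.02],"angular":[0,0,0]},{"gripper":0.015,"slide":[0,0,0.02],"angular":[0,0,0]},{"gripper":0.015,"slide":[0,0,0],"angular":[0,0,0]},{"gripper":0.015,"slide":[0,0,0],"angular":[0,0,0]}]' 40; python3 - <<'E'
from h import *
print(get_obs()['tcp_pos'],get_obs()['tcp_rot'])
p,d=grab_frame('scene');cv2.imwrite('pics/d1.png',cv2.resize(p[170:300,200:340],None,fx=4.5,fy=4.5)[:,:,::-1])
p,d=grab_frame('top');cv2.imwrite('pics/d2.png',cv2.resize(p[160:290,180:340],None,fx=4.5,fy=4.5)[:,:,::-1])
E
```

```text
t: 7.92
tcp_pos: [467.3, 251.8, 75.1]
tcp_rot: [-0.015, -3.131, 0.043]
contact_force: [1.6, 0.3, 0.1]
width: 0.237
[467.27441082 251.78551158  75.05178593] [-0.01461511 -3.13137308  0.04282935]
```

View pics/d1.png

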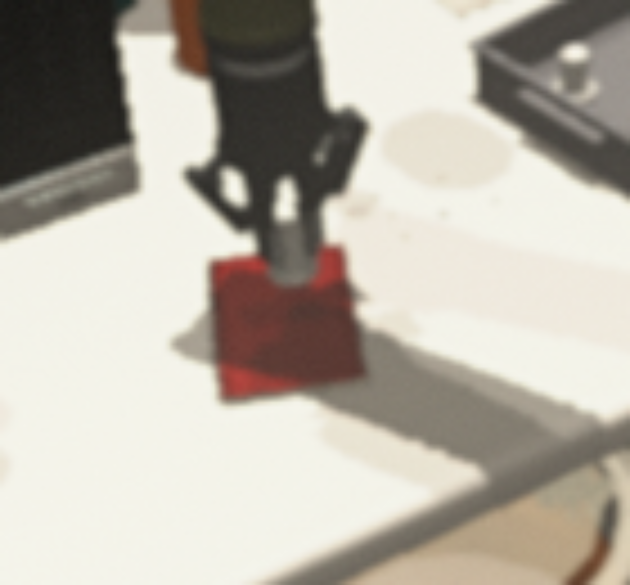

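View pics/d2.png

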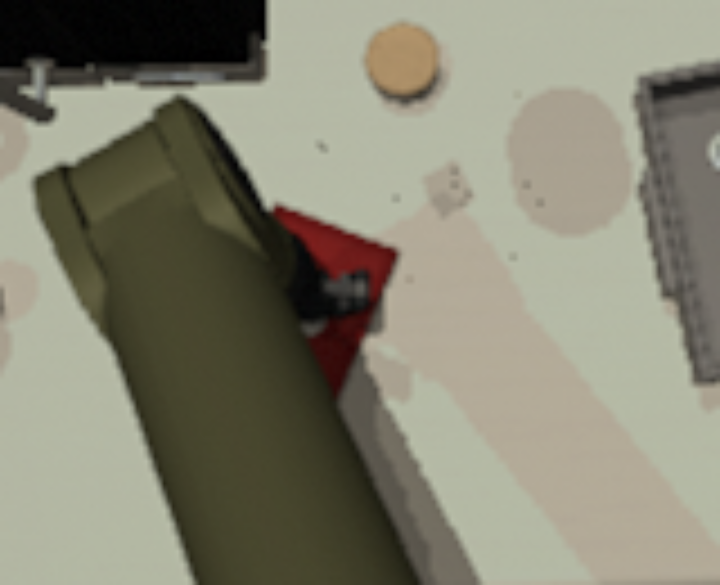

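The post is upright over the pad's far half in the scene crop at (290,260), and the cup is undisturbed. I'll shift it by +8 mm in y and lower it.

```bash
python3 -m jog '[{"gripper":0.015,"slide":[0,0.008,0.008],"angular":[0,0,0]},{"gripper":0.015,"slide":[0,0,0.01],"angular":[0,0,0]},{"gripper":0.015,"slide":[0,0,0.003],"angular":[0,0,0]},{"gripper":0.015,"slide":[0,0,0],"angular":[0,0,0]}]' 40
```

```text
t: 8.35
tcp_pos: [469.3, 260.3, 55.7]
tcp_rot: [-0.018, -3.137, 0.036]
contact_force: [-0.6, -0.4, -1.0]
width: 0.241
```

```bash
python3 -m jog '[{"gripper":0.015,"slide":[0,0,0.005],"angular":[0,0,0]},{"gripper":0.015,"slide":[0,0,0.002],"angular":[0,0,0]},{"gripper":0.015,"slide":[0,0,0.002],"angular":[0,0,0]}]' 40;python3 -m jog '[{"gripper":0.015,"slide":[0,0,0.001],"angular":[0,0,0]},{"gripper":0.015,"slide":[0,0,0.001],"angular":[0,0,0]}]' 40
```

```text
t: 8.6
tcp_pos: [469.6, 260.4, 46.4]
tcp_rot: [-0.017, -3.137, 0.035]
contact_force: [0.2, -0.2, -0.9]
width: 0.237
t: 8.77
tcp_pos: [469.4, 260.2, 44.0]
tcp_rot: [-0.017, -3.137, 0.036]
contact_force: [-0.5, -0.3, -0.0]
width: 0.243
```

```bash
python3 -m jog '[{"gripper":0.015,"slide":[0,0,0.001],"angular":[0,0,0]},{"gripper":0.015,"slide":[0,0,0.001],"angular":[0,0,0]}]' 20
```

```text
t: 8.93
tcp_pos: [469.5, 260.1, 42.0]
tcp_rot: [-0.017, -3.137, 0.036]
contact_force: [-0.3, -0.3, -0.6]
width: 0.24
```

```bash
python3 -m jog '[{"gripper":0.015,"slide":[0,0,0.001],"angular":[0,0,0]},{"gripper":0.015,"slide":[0,0,0],"angular":[0,0,0]}]' 20; python3 -m jog '[{"gripper":0.015,"slide":[0,0,0.0015],"angular":[0,0,0]}]' 20; python3 -c "
from h import *
p,d=grab_frame('scene');cv2.imwrite('pics/e1.png',cv2.resize(p[170:300,200:340],None,fx=4.5,fy=4.5)[:,:,::-1])"
```

```text
t: 9.1
tcp_pos: [469.6, 260.1, 40.8]
tcp_rot: [-0.017, -3.137, 0.035]
contact_force: [0.5, 0.2, -0.8]
width: 0.239
t: 9.18
tcp_pos: [469.8, 260.2, 39.6]
tcp_rot: [-0.017, -3.138, 0.035]
contact_force: [-0.1, 0.1, -1.4]
width: 0.239
```

View pics/e1.png

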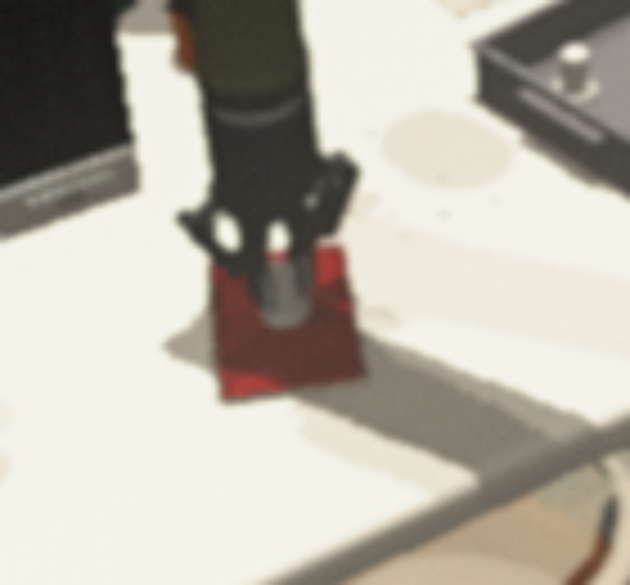

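The foot is centred on the pad at (285,305) but there is no contact force yet. I'll keep feeling downward.

```bash
python3 -m jog '[{"gripper":0.015,"slide":[0,0,0.0015],"angular":[0,0,0]}]' 20; python3 -m jog '[{"gripper":0.015,"slide":[0,0,0.0015],"angular":[0,0,0]}]' 20
```

```text
t: 9.32
tcp_pos: [469.5, 260.1, 38.2]
tcp_rot: [-0.017, -3.137, 0.036]
contact_force: [-5.5, -3.3, 19.4]
width: 0.235
t: 9.4
tcp_pos: [469.6, 260.1, 38.3]
tcp_rot: [-0.018, -3.136, 0.035]
contact_force: [-6.0, -4.4, 17.9]
width: 0.242
```

Contact at 19 N, so the foot is on the cover. I'll open gently, then withdraw.

```bash
python3 -m jog '[{"gripper":0.015,"slide":[0,0,-0.001],"angular":[0,0,0]},{"gripper":0.05,"slide":[0,0,0],"angular":[0,0,0]},{"gripper":0.05,"slide":[0,0,0],"angular":[0,0,0]},{"gripper":0.05,"slide":[0,0,0],"angular":[0,0,0]},{"gripper":0.05,"slide":[0,0,-0.01],"angular":[0,0,0]},{"gripper":0.05,"slide":[0,0,-0.015],"angular":[0,0,0]},{"gripper":0.05,"slide":[0,0,-0.02],"angular":[0,0,0]},{"gripper":0.05,"slide":[0,0,-0.03],"angular":[0,0,0]},{"gripper":0.05,"slide":[0,0,-0.03],"angular":[0,0,0]},{"gripper":0.05,"slide":[0,0,-0.03],"angular":[0,0,0]},{"gripper":0.05,"slide":[0,0,0],"angular":[0,0,0]},{"gripper":0.05,"slide":[0,0.035,0],"angular":[0,0,0]},{"gripper":0.05,"slide":[0,0.035,0],"angular":[0,0,0]},{"gripper":0.05,"slide":[0,0.035,0],"angular":[0,0,0]},{"gripper":0.05,"slide":[0,0.035,0],"angular":[0,0,0]},{"gripper":0.05,"slide":[0,0,0],"angular":[0,0,0]},{"gripper":0.05,"slide":[0,0,0],"angular":[0,0,0]}]' 20; python3 - <<'E'
from h import *
p,d=grab_frame('scene');cv2.imwrite('pics/f1.png',cv2.resize(p[100:300,180:430],None,fx=3,fy=3)[:,:,::-1]);np.savez('pics/f1.npz',p=p,d=d)
p,d=grab_frame('top');cv2.imwrite('pics/f2.png',cv2.resize(p[150:290,150:500],None,fx=2.2,fy=2.2)[:,:,::-1]);np.savez('pics/f2.npz',p=p,d=d)
E
```

```text
t: 10.82
tcp_pos: [474.0, 406.4, 184.1]
tcp_rot: [-0.029, -3.14, 0.03]
contact_force: [1.7, -1.5, -0.0]
width: 0.586
```

View pics/f1.png

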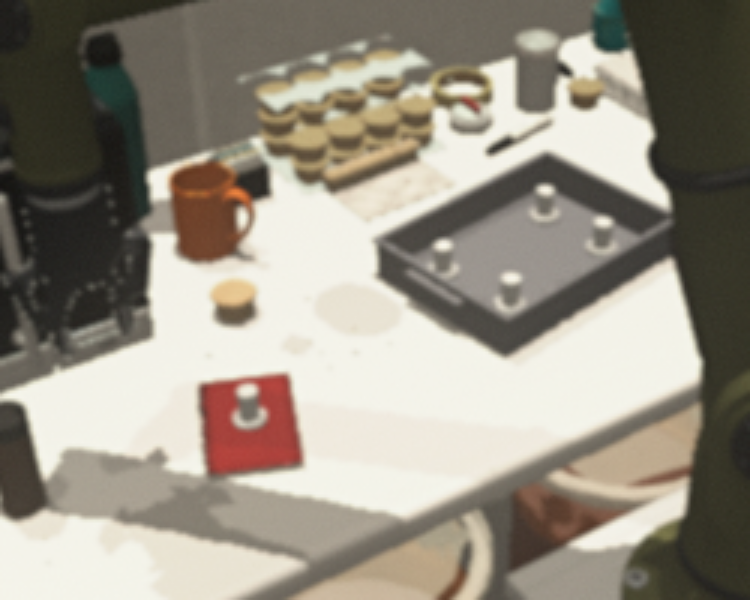

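View pics/f2.png

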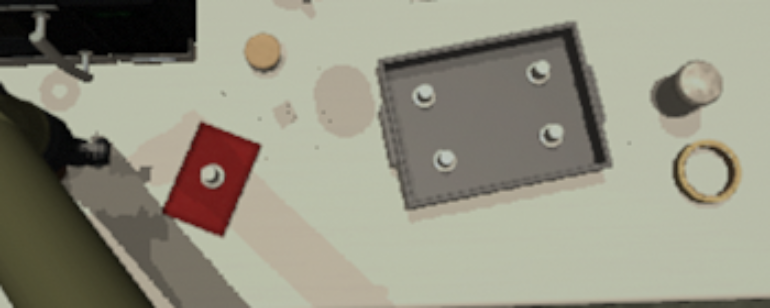

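Both views show the post standing upright near the middle of the pad, at (247,405) in the scene crop and (211,175) in the top crop. Four posts remain in the box and the bystanders are in place. I'll check the numbers, then hand in.

```bash
python3 - <<'E'
from h import *
for cam,fn in (('top','f2'),('scene','f1')):
    D=np.load(f'pics/{fn}.npz'); d=D['d'];p=D['p']; c,f=K(cam)
    v,u=np.mgrid[:400,:640]; W=(np.stack([(u-c['cx'])/f*d,(v-c['cy'])/f*d,d],-1)-c['t'])@np.array(c['R'])
    z=W[...,2]; near=np.hypot(W[...,0]-468,W[...,1]-260)<60
    k=near&(z>42)&(z<60); print(cam,'top of post',k.sum(),W[k].mean(0).round(1))
    hsv=cv2.cvtColor(p,cv2.COLOR_RGB2HSV)
    r=((hsv[...,1]>130)&((hsv[...,0]<8)|(hsv[...,0]>172))&(np.hypot(W[...,0]-468,W[...,1]-260)<120)).astype(np.uint8)
    cs=max(cv2.findContours(r,0,2)[0],key=cv2.contourArea); q=cv2.minAreaRect(np.array([ray(cam,*k[0],12)[:2] for k in cs],np.float32)); print('pad',q)
print(get_obs()['qd'].round(3))
job_done()
E
```

```text
top top of post 37 [470.  257.2  47.1]
pad ((467.9881896972656, 260.4743347167969), (97.49236297607422, 146.29505920410156), 67.23392486572266)
scene top of post 34 [468.5 260.3  47.7]
pad ((463.49969482421875, 264.54962158203125), (91.43929290771484, 141.8911895751953), 67.29215240478516)
[ 0.017 -0.016  0.021  0.017  0.011  0.005 -0.   ]
the job is handed in; nothing more can be done
```

I found the loose post, stood it upright on the notepad and handed the job in at about 11 s of the 69 s allowed. The verdict isn't reported.

- **Finding it:** I gripped posts lightly and tried to lift them. The far-left one held with a 28 N pull, so it is fixed. The middle one came up with no force, so it was the loose one. I did not test the other three.
- **Placing it:** I lifted it well over the rim, to a TCP height of 154 mm. I lowered it onto the pad until I felt contact at about 19 N, then released it and moved the gripper away.
- **Last checks:** Both cameras show it upright, about 4 mm (top view) and 7 mm (scene view) from the pad's centre. Its top measures 47–48 mm high, where 52 mm is expected. I take that to be averaging over pixels on the side of the stem, since its foot looks flat on the cover. The bystanders looked undisturbed by eye; I did not measure their positions again.
- **Disagreement:** The two cameras differ by about 4–6 mm on the pad's centre, which is well inside the tolerance.

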